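Open the touch-latch stock cupboard on the stall

TASK

Two handleless push-to-open cupboards stand on the stall table. Open the wider one to get at the stock: with the fingertips, press the free edge of its door inwards until the catch lets go and the spring pushes the door ajar, then reach into the gap and push the door wide open, about square to the cabinet, and take the hand away. Only push the door, never grip it; leave the narrow cupboard shut and everything else on and around the cupboards where it is.

Things in the scene. Friction and masses are not known exactly. Their poses are not given: they have to be found in the camera images.
- wide_cabinet: the wide cupboard, fixed, grey on a black plinth, 218 mm wide (y), 220 deep (x), 225 high; origin: centre of its underside, on the table. Its -x points out of its front, to the robot; +y is its hinge side. Plain white handleless door, 190 mm wide, 14 thick, 79 to 225 mm above the table, inset between the sides, flush with the front (110 mm from the origin); the top panel ends behind it.
- wide_door (a joint): wide door's opening angle, rad: 0 shut, flush; negative pressed in (stop about -0.045); open stop 1.75. It swings out to the robot. Pressing the free edge in by 5 to 8 mm (to -0.027 to -0.045; some 3 to 5 N, then a firm stop) frees the catch; once the fingers draw back the spring rod pushes it to about 0.48, where it stays. Then it moves freely with slight friction and stays where left; it does not relatch.
- wide_hinge (a point): point on the wide door's hinge line: at the front face, at the height of the door's top edge (225 mm); fixed to the cabinet, same axes as the cabinet
- wide_edge (a point): top corner of the wide door's free edge, on its outer face, 190 mm from the hinge line; moves with the door. Its axes are the door's: -x out of the outer face, +y along the door to the hinge. Rod and catch lie 115 to 150 mm above the table: fingers behind the upper 60 mm of the door clear them.
- narrow_cabinet: the narrow cupboard, fixed, grey on a black plinth, 148 mm wide (y), 220 deep (x), 225 high; origin: centre of its underside, on the table. Its -x points out of its front, to the robot; +y is its hinge side. Plain white handleless door, 120 mm wide, 14 thick, 79 to 225 mm above the table, inset between the sides, flush with the front (110 mm from the origin); the top panel ends behind it.
- narrow_door (a joint): opening angle of the narrow door, rad: 0 shut, same kind of catch and hinge side; must stay shut
- coin_tray: loose grey three-compartment coin tray, 100 x 160 x 30 mm, low on the table in front of the cabinets; origin at the centre of its underside; leave alone
- date_stamp: loose wooden hand stamp, 32 mm across, 46 mm tall, standing; origin at the centre of its underside; leave alone
- tape_roll: loose roll of parcel tape lying flat, 90 mm across, 25 mm high; origin at the centre of its underside; leave alone
- spray_bottle: loose clear bottle, 56 mm across, 170 mm tall, standing at the left; origin at the centre of its underside; leave alone
- gift_box: loose cardboard gift box, 90 x 70 x 100 mm tall, at the right; origin at the centre of its underside; leave alone
- calculator: loose black pocket calculator, 140 x 90 x 16 mm, lying flat; origin at the centre of its underside; leave alone
- card_pack: loose pack of cards, 60 x 90 x 30 mm, lying on the rear half of the wide cabinet's top, its near side about 125 mm or more behind the door's face; origin at the centre of its underside; leave alone

How it is judged:
On the way, in this order (a step that is already met when the one before it is completed fails the run):
1. the wide door's free edge is pressed in and the catch lets go (value of joint wide_door below -0.02 rad and contact force between the fingers and wide_door above 1 N).
2. the wide door stands ajar on its spring, untouched (value of joint wide_door between 0.3 and 0.8 rad and contact force between each of the arm, the fingers and wide_door below 0.2 N), for 0.2 s.
At the end, for the whole second after the job is handed in: The wide door stands still, open by more than 1.2 rad (about 70 degrees); the narrow door is shut (under 0.05 rad); no loose thing has moved more than 20 mm (value of joint wide_door above 1.2 rad and velocity of joint wide_door between -0.05 and 0.05 rad/s and value of joint narrow_door below 0.05 rad and distance of each of coin_tray, date_stamp, tape_roll, spray_bottle, gift_box, calculator, card_pack from where it was at the start of the episode below 0.02 m); the robot touches nothing.
It fails at once if the narrow cupboard is opened (value of joint narrow_door above 0.1 rad).
It fails at once if the door is gripped between the fingers (contact force between the fingers and wide_door above 0.5 N and x of the grasp point in the frame of wide_edge between 0 and 0.014 m and y of the grasp point in the frame of wide_edge between 0 and 0.19 m and z of the grasp point in the frame of wide_edge below 0 m).
It fails at once if a loose thing on or around the cupboards is shifted, lifted or knocked over (distance of any of coin_tray, date_stamp, tape_roll, spray_bottle, gift_box, calculator, card_pack from where it was at the start of the episode above 0.03 m or angle between any of coin_tray, date_stamp, tape_roll, spray_bottle, gift_box, calculator, card_pack's own z axis and vertical above 0.3 rad).
It also fails if it takes over 48 s, if anything falls off the work surface, if the arm or the gripper's body presses on something with over 40 N, if the wrist force passes 120 N, or if a joint passes its speed limit or range.

ROBOT

A 6-joint arm with a two-finger parallel gripper is mounted at the origin on the work surface. World frame = base frame: x ahead of the robot, y to its left, z up, the work surface at z = 0. Lengths are in m, angles in rad, forces in N, time in s.
With the tool pointing down it reaches from about 0.3 to 0.825 m from the base axis. Payload 5.4 kg.
Tool frame: the origin (TCP) lies between the finger pads; the fingertips stand 8 mm ahead of it and the grasp point (between the pads) lies 11 mm behind it (ctrl.tip_reach is the distance from the TCP to the fingertips, in m); z points along the fingers, y is the direction in which the jaws open and shut (so a half turn about z gives the same grasp; the last joint's range is limited). The gripper opens to 92 mm and grips with 3 to 60 N. Pads are 20 mm wide; open, the fingers measure 128 mm over their backs; the gripper's body (75 mm by 189 mm) begins 69 mm behind the grasp point.
Start: joints at [-1.441, 0.158, 1.597, -0, 1.386, -0.21], TCP at [0.192, -0.542, 0.223] pointing down, gripper open.
Joint ranges: [-2.91, 2.91], [-0.94, 2.29], [0.18, 2.7], [-1.29, 4.43], [0.17, 2.64], [-3, 3]. Speed limits (rad/s): [2.57, 2.57, 3.14, 3.14, 3.14, 3.14].

INTERFACE

Orientations are given as a 3x3 rotation matrix whose columns are the frame's x, y, z axes.
In Python, from rig import ctrl gives the robot as it stands.
- The arm moves only by the tool arm_command, never from a script. Its argument "series" is text: rows parted by semicolons, each of 7 numbers parted by spaces: the finger opening in mm, from 0 to 91.9, then the shift along the tool's x, y, z scaled (see below), then the turn, a rotation vector about the tool's x, y, z scaled (see below). In form: grip x y z wx wy wz; .... A call has 1 to 12 rows; each row is the pose to reach, as a shift and turn from the pose commanded when the call began, along the tool's axes at that moment; what a row does not reach only later rows make up. The controller multiplies each number of a shift by 200 mm and each number of a turn by 60 degrees. A row lasts 1/12 s, in which the tool goes at most 41.7 mm and 7.16 degrees, less where a joint would pass 70% of its speed; a pose out of reach is approached as far as the arm can. A call with a number of a shift or a turn outside -1 to 1 is refused whole. A call with a gripper value outside its range is refused whole. The fingers move at their own pace and stop on an object; "grip_force" is the grip in N (left out, the last holds). Time passes only in rows, so rows that repeat a pose let the fingers close. It gives the time, the measured TCP pose, the force and the opening at its end, in the units of the state.
- ctrl.read_state(): the state, without advancing time (a new reading comes with each control period).
- ctrl.camera(name): name is "scene" or "side" or "wrist"; returns a dict with "img" (480x640x3 uint8, red, green, blue), "range_z" (480x640 float32, m along the optical axis (not along the pixel's ray), 0 where there is no reading), "fx", "fy", "cx", "cy" (pixels), "D" ([k1, k2, p1, p2, k3] as OpenCV has them; the pictures are not rectified), "cam_to_world" (4x4, takes a point from camera to world coordinates). Camera axes: x right, y up, looking along -z (the intrinsics and any distortion apply to the point x, -y, -z); pixel columns grow to the right and rows downward; lengths in m; the calibration is good to about 2 mm. A picture is of the moment at which its call begins.
- ctrl.finish_job(): hands the job in, once; it reports no verdict.
The state is a dict: "time": time; "joint_positions": joint angles; "qd": joint speeds; "joint_torque": joint torques, N m; "position": TCP position; "tool_rot": TCP orientation; "wrist_force": force on the tool from outside, world axes, zero at the start; "torque": the same for the moment, N m; "opening": finger opening in m.
Only numpy, scipy, OpenCV 4.12 (cv2) and the standard library are available. Lean on these libraries where they do the work, as an engineer would, in place of code of your own. Each camera call takes 0.05 s, during which the arm holds its last target.

## Working session

There is one attempt and no reset: what is moved stays moved. The work goes in short steps, Python scripts to look and compute and a tool call to move; the robot and the scene stay as the last step left them, time stands still between calls to the robot, and variables do not carry over. Pictures are saved under pics/ and viewed, and the job is handed in when it is done.

Besides the shell and the picture viewer there is one more tool, called as name(argument=value, ...) on one line, values as JSON. arm_command: Moves the arm, as the interface text tells. Its arguments: {"type":"object","properties":{"series":{"type":"string"},"grip_force":{"type":"number"}},"required":["series"]}

```bash
mkdir -p pics; ls; python3 - <<'E'
from rig import ctrl
import cv2,numpy as np
s=ctrl.read_state()
for k,v in s.items(): print(k,np.round(v,4).tolist())
for n in ["scene","side","wrist"]:
    c=ctrl.camera(n); cv2.imwrite(f"pics/{n}0.png",c["img"][:,:,::-1]); np.savez(f"{n}0.npz",**c)
    print(n,c["fx"],c["cx"],c["cy"],c["D"],np.round(c["cam_to_world"],3).tolist())
E
```

```text
pics
time 0.0
joint_positions [-1.4411, 0.159, 1.5982, 0.0, 1.3862, -0.2101]
qd [-0.0006, 0.001, -0.0033, -0.0005, -0.0006, -0.0005]
joint_torque [-0.001, -38.5578, -32.2111, 0.0699, 0.0378, -0.0001]
position [0.1915, -0.5415, 0.2216]
tool_rot [[0.9428, 0.3333, -0.0002], [0.3333, -0.9428, 0.0019], [0.0004, -0.0018, -1.0]]
wrist_force [0.3756, -0.2554, -0.0431]
torque [0.0103, -0.021, -0.0309]
opening 0.0918
scene 522.9148172874484 315.1186835142671 240.78342651176362 [-0.02137897  0.          0.          0.          0.        ] [[-0.754, -0.541, 0.373, 0.97], [0.656, -0.607, 0.448, 0.569], [-0.016, 0.582, 0.813, 1.162], [0.0, 0.0, 0.0, 1.0]]
side 449.53191662764806 327.79198685381783 234.4461740269376 [-0.00589872  0.          0.          0.          0.        ] [[-0.851, 0.295, -0.434, -0.001], [-0.524, -0.451, 0.722, 0.821], [0.018, 0.842, 0.539, 0.759], [0.0, 0.0, 0.0, 1.0]]
wrist 359.63533388647636 317.3225500517811 236.2060163821073 [-0.0693395  0.         0.         0.         0.       ] [[0.332, 0.912, 0.241, 0.26], [-0.943, 0.321, 0.084, -0.518], [-0.001, -0.255, 0.967, 0.383], [0.0, 0.0, 0.0, 1.0]]
```

View pics/scene0.png

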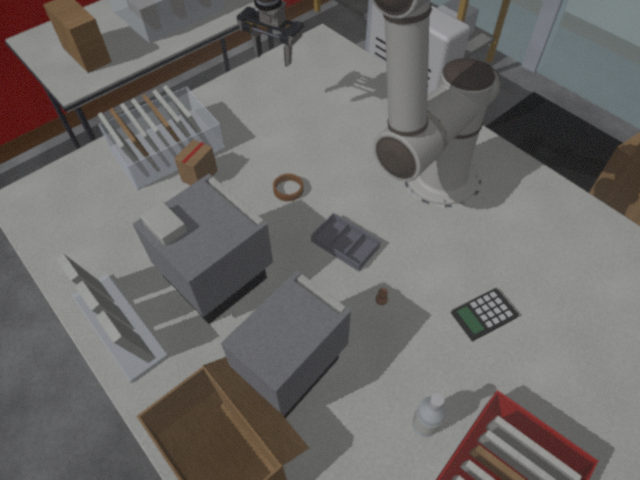

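View pics/side0.png

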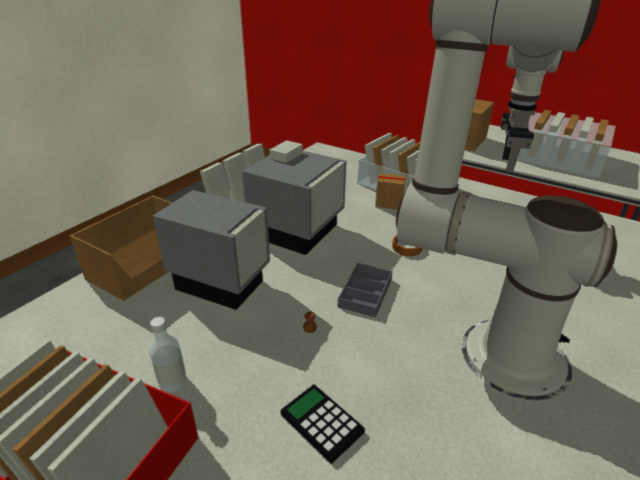

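View pics/wrist0.png

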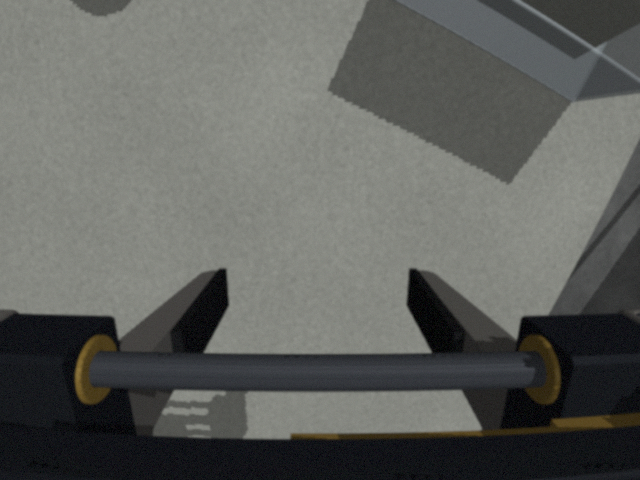

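The scene view shows the wide cupboard with the card pack on top at about (200,240), and the narrow one at (290,340). The tape roll is at (288,187), the tray at (347,241) and the gift box at (196,160). The free edge is on the -y side, next to the gift box. Next I'll measure the tops.

```bash
cat > h.py <<'E'
import numpy as np,cv2
def cloud(c):
    K=np.array([[c["fx"],0,c["cx"]],[0,c["fy"],c["cy"]],[0,0,1.]]);
    u,v=np.meshgrid(np.arange(640.),np.arange(480.))
    p=cv2.undistortPoints(np.stack([u,v],-1).reshape(-1,1,2),K,np.array(c["D"],float)).reshape(480,640,2)
    d=c["range_z"]; P=np.stack([p[...,0]*d,-p[...,1]*d,-d],-1)
    T=np.array(c["cam_to_world"]); W=P@T[:3,:3].T+T[:3,3]; W[d<=0]=np.nan
    return W
E
python3 - <<'E'
import numpy as np,cv2
from h import *
for n in ["scene","side"]:
    c=dict(np.load(n+"0.npz")); W=cloud(c)
    print(n)
    z=W[...,2]
    m=((abs(z-0.225)<0.008)&(W[...,0]>0.2)).astype(np.uint8)
    m=cv2.morphologyEx(m,cv2.MORPH_OPEN,np.ones((3,3)))
    k,l,st,ce=cv2.connectedComponentsWithStats(m)
    for i in range(1,k):
        if st[i,4]<300: continue
        P=W[l==i]; r=cv2.minAreaRect((P[:,:2]*1000).astype(np.float32))
        print(st[i].tolist(),"z",np.round(np.median(P[:,2]),4),"rect",np.round(r[0],0),np.round(r[1],0),round(r[2],1),np.round(cv2.boxPoints(r)).tolist())
    # others: clusters above table
    lo=((z>0.012)&(z<0.2)).astype(np.uint8)
    t=(abs(z)<0.01); print("table z med",np.nanmedian(z[t]))
    k,l,st,ce=cv2.connectedComponentsWithStats(lo)
    for i in range(1,k):
        if st[i,4]<150: continue
        P=W[l==i]
        if P[:,0].min()<-0.1: continue
        print(st[i].tolist(),np.round(np.percentile(P,[1,50,99],axis=0),3).tolist())
E
```

```text
scene
[133, 174, 135, 109, 6358] z 0.2246 rect [ 704. -159.] [222. 223.] 2.8 [[587.0, -53.0], [598.0, -276.0], [820.0, -265.0], [809.0, -42.0]]
[222, 272, 129, 120, 7565] z 0.2247 rect [717. 172.] [222. 151.] 7.8 [[597.0, 232.0], [617.0, 82.0], [838.0, 113.0], [817.0, 262.0]]
table z med -0.000272538739788164
[43, 0, 65, 62, 2298] [[0.449, -1.454, 0.016], [0.513, -1.265, 0.118], [0.55, -1.229, 0.148]]
[109, 0, 109, 33, 1745] [[-0.012, -1.49, 0.013], [0.223, -1.25, 0.053], [0.281, -1.237, 0.107]]
[98, 86, 127, 101, 7078] [[0.396, -0.777, 0.014], [0.562, -0.583, 0.085], [0.706, -0.443, 0.153]]
[413, 134, 66, 67, 2307] [[-0.065, -0.026, 0.012], [0.048, 0.051, 0.075], [0.09, 0.094, 0.197]]
[273, 173, 31, 26, 326] [[0.33, -0.305, 0.012], [0.374, -0.261, 0.022], [0.419, -0.218, 0.029]]
[311, 212, 70, 57, 891] [[0.32, -0.092, 0.012], [0.383, -0.008, 0.024], [0.443, 0.077, 0.033]]
[137, 230, 137, 92, 4123] [[0.591, -0.252, 0.015], [0.733, -0.053, 0.127], [0.819, -0.044, 0.199]]
[56, 253, 103, 113, 3243] [[0.924, -0.337, 0.012], [0.971, -0.176, 0.119], [1.015, -0.057, 0.176]]
[451, 288, 68, 5
[... 1215 characters left out ...]
.211, 0.116], [1.037, 0.35, 0.198]]
[392, 235, 30, 19, 171] [[0.33, -0.271, 0.012], [0.368, -0.229, 0.021], [0.415, -0.219, 0.027]]
[337, 263, 55, 51, 1036] [[0.32, -0.093, 0.012], [0.381, 0.008, 0.023], [0.44, 0.077, 0.032]]
[473, 279, 101, 109, 6239] [[-0.084, -0.019, 0.012], [-0.005, 0.06, 0.093], [0.081, 0.087, 0.198]]
[303, 312, 13, 18, 167] [[0.418, 0.168, 0.012], [0.428, 0.183, 0.033], [0.445, 0.192, 0.048]]
[150, 317, 36, 73, 1725] [[0.553, 0.439, 0.014], [0.566, 0.468, 0.094], [0.593, 0.486, 0.171]]
[0, 340, 198, 140, 20863] [[0.43, 0.527, 0.022], [0.531, 0.639, 0.136], [0.718, 0.741, 0.154]]
[280, 384, 85, 77, 3206] [[0.201, 0.325, 0.013], [0.267, 0.38, 0.016], [0.343, 0.43, 0.02]]
```

```bash
cat >> h.py <<'E'
from scipy.spatial.transform import Rotation as R
O=np.array([0.7035,-0.1595,0]); yaw=np.radians(2.87)
X=np.array([np.cos(yaw),np.sin(yaw),0]);Y=np.array([-np.sin(yaw),np.cos(yaw),0])
H=O-.110*X+.095*Y   # hinge
def loc(x,y,z): return H+x*X+y*Y+np.array([0,0,z])  # rel to hinge, x<0 out of front
def delta(s,target,yawt=None):
    Rm=np.array(s["tool_rot"]); d=Rm.T@(np.array(target)-s["position"])
    out=d/0.2
    w=np.zeros(3)
    if yawt is not None:
        Rt=np.array([[np.cos(yawt),np.sin(yawt),0],[np.sin(yawt),-np.cos(yawt),0],[0,0,-1.]])
        w=R.from_matrix(Rm.T@Rt).as_rotvec()/np.radians(60)
    return np.round(out,3),np.round(w,3)
def st(s): print("t",round(s["time"],2),"p",np.round(s["position"],4),"F",np.round(s["wrist_force"],2),"open",round(s["opening"],4),"q",np.round(s["joint_positions"],2),"local",np.round([(s["position"]-H)@X,(s["position"]-H)@Y],4))
E
python3 - <<'E'
from h import *; from rig import ctrl
c=dict(np.load("scene0.npz")); W=cloud(c); z=W[...,2]
m=(abs(z-0.1)<0.006)&(W[...,0]>.3)&(W[...,0]<.75)&(W[...,1]<-.3)&(W[...,1]>-.55)
P=W[m]; print("gift",len(P),np.percentile(P,[2,50,98],axis=0).round(3).tolist())
# door front face from side cam
c=dict(np.load("side0.npz")); W=cloud(c)
L=np.stack([(W-H)@X,(W-H)@Y,W[...,2]],-1)
for y0 in (-.18,-.14,-.1,-.05,-.02):
    m=(abs(L[...,1]-y0)<.01)&(abs(L[...,0])<.03)&(L[...,2]>.1)&(L[...,2]<.2); print(y0,m.sum(),np.median(L[m][:,0]))
m=(abs(L[...,0]-0.004)<.004)&(L[...,2]>.215)&(L[...,2]<.235); print(np.percentile(L[m][:,1],[0,1,99,100]))
s=ctrl.read_state(); st(s); print(H,loc(0,-.19,.225)); 
print(loc(-.06,-.16,.24),delta(s,loc(-.06,-.16,.24),yaw))
E
```

```text
gift 677 [[0.427, -0.548, 0.095], [0.536, -0.488, 0.099], [0.587, -0.444, 0.104]]
-0.18 81 0.0006916869598391478
-0.14 92 0.00043067662039217877
-0.1 101 0.00028823657088701267
-0.05 110 -2.1573743058026525e-05
-0.02 112 0.00016456712053318354
[-0.20407435 -0.20226801  0.01524659  0.0158822 ]
t 0.15 p [ 0.1916 -0.5416  0.2218] F [0.51 0.4  0.13] open 0.0914 q [-1.44  0.16  1.6  -0.    1.39 -0.21] local [-0.4204 -0.451 ]
[ 0.58888132 -0.07012686  0.        ] [ 0.59839462 -0.25988854  0.225     ]
[ 0.53696778 -0.23293037  0.24      ] (array([ 2.143, -0.88 , -0.089]), array([-0.001, -0.   ,  0.277]))
```

arm_command(series="0 0.2 -0.08 -0.09 0 0 0.05; 0 0.35 -0.14 -0.09 0 0 0.1; 0 0.5 -0.2 -0.09 0 0 0.16; 0 0.65 -0.26 -0.09 0 0 0.22; 0 0.8 -0.33 -0.09 0 0 0.277; 0 0.95 -0.4 -0.09 0 0 0.277; 0 0.95 -0.4 -0.09 0 0 0.277; 0 0.95 -0.4 -0.09 0 0 0.277", grip_force=20)

```text
time: 0.82
position: [0.3449, -0.4023, 0.2404]
tool_rot: [[0.999, 0.053, -0.0], [0.053, -0.999, 0.0], [-0.0, -0.0, -1.0]]
wrist_force: [-0.0, -0.2, 0.7]
opening: 0.0406
```

```bash
python3 - <<'E'
from h import *; from rig import ctrl
s=ctrl.read_state(); st(s); print(delta(s,loc(-.06,-.16,.24),yaw))
E
```

```text
t 0.82 p [ 0.3449 -0.4023  0.2404] F [-0.02 -0.16  0.69] open 0.0406 q [-1.09  0.03  1.7  -0.    1.41  0.43] local [-0.2603 -0.3195]
(array([ 1.004, -0.795,  0.002]), array([-0.   ,  0.   ,  0.003]))
```

arm_command(series="0 0.12 -0.12 0 0 0 0; 0 0.25 -0.25 0 0 0 0; 0 0.4 -0.38 0 0 0 0; 0 0.55 -0.5 0 0 0 0; 0 0.7 -0.62 0 0 0 0; 0 0.85 -0.74 0 0 0 0; 0 0.95 -0.8 0.1 0 0 0; 0 1 -0.8 0.2 0 0 0; 0 1 -0.8 0.28 0 0 0; 0 1 -0.8 0.28 0 0 0; 0 1 -0.8 0.28 0 0 0")

```text
time: 1.73
position: [0.5349, -0.2343, 0.1836]
tool_rot: [[0.999, 0.049, -0.002], [0.049, -0.999, 0.001], [-0.002, -0.001, -1.0]]
wrist_force: [-0.1, -0.6, 0.4]
opening: 0.0006
```

```bash
python3 - <<'E'
from h import *; from rig import ctrl
s=ctrl.read_state(); st(s); print(delta(s,loc(-.012,-.16,.185),yaw))
for n in ["scene","side","wrist"]:
    c=ctrl.camera(n); cv2.imwrite(f"pics/{n}1.png",c["img"][:,:,::-1])
E
```

```text
t 1.73 p [ 0.5349 -0.2343  0.1836] F [-0.07 -0.62  0.37] open 0.0006 q [-0.62  0.21  1.61 -0.    1.32  0.9 ] local [-0.0621 -0.1613]
(array([ 0.251, -0.007, -0.007]), array([-0.001,  0.002, -0.001]))
```

View pics/scene1.png

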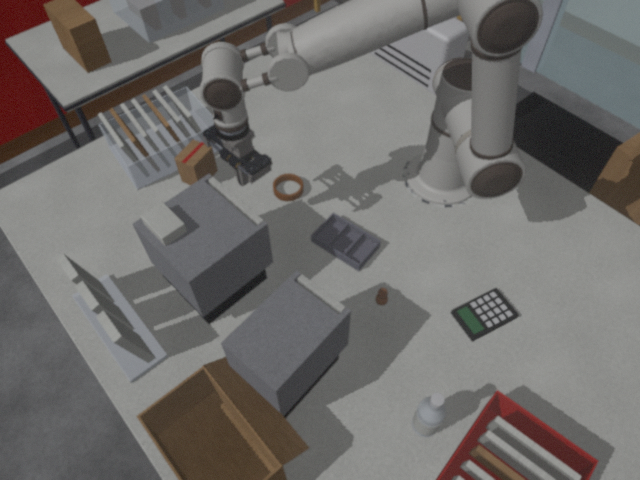

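View pics/wrist1.png

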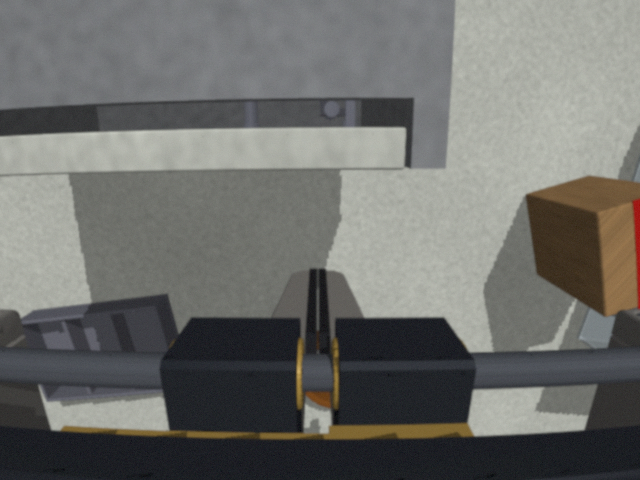

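In the wrist view the closed fingers are at column 318. The door's free edge is at column 407, so the fingers line up inside it, clear of the side panel. Next is a slow approach and press.

arm_command(series="0 0.08 0 0 0 0 0; 0 0.16 0 0 0 0 0; 0 0.22 0 0 0 0 0; 0 0.25 0 0 0 0 0; 0 0.265 0 0 0 0 0; 0 0.275 0 0 0 0 0; 0 0.275 0 0 0 0 0")

```text
time: 2.47
position: [0.5905, -0.2315, 0.1853]
tool_rot: [[0.999, 0.049, -0.0], [0.049, -0.999, -0.001], [-0.0, 0.001, -1.0]]
wrist_force: [-2.2, -0.8, 1.9]
opening: 0.0002
```

```bash
python3 - <<'E'
from h import *; from rig import ctrl
s=ctrl.read_state(); st(s)
E
```

```text
t 2.47 p [ 0.5905 -0.2315  0.1853] F [-2.17 -0.83  1.92] open 0.0002 q [-0.56  0.34  1.46 -0.    1.34  0.96] local [-0.0064 -0.1613]
```

arm_command(series="0 0.01 0 0 0 0 0; 0 0.018 0 0 0 0 0; 0 0.018 0 0 0 0 0")

```text
time: 2.72
position: [0.5943, -0.231, 0.1849]
tool_rot: [[0.999, 0.049, 0.0], [0.049, -0.999, -0.0], [0.0, 0.0, -1.0]]
wrist_force: [-4.0, -1.9, 2.3]
opening: 0.0003
```

```bash
python3 - <<'E'
from h import *; from rig import ctrl
s=ctrl.read_state(); st(s)
E
```

```text
t 2.72 p [ 0.5943 -0.231   0.1849] F [-3.98 -1.93  2.33] open 0.0003 q [-0.56  0.35  1.45 -0.    1.35  0.96] local [-0.0027 -0.161 ]
```

arm_command(series="0 0.008 0 0 0 0 0; 0 0.008 0 0 0 0 0")

```text
time: 2.88
position: [0.5947, -0.231, 0.1849]
tool_rot: [[0.999, 0.05, -0.003], [0.05, -0.999, -0.0], [-0.003, 0.0, -1.0]]
wrist_force: [-9.0, -0.8, 5.9]
opening: 0.0002
```

```bash
python3 - <<'E'
from h import *; from rig import ctrl
s=ctrl.read_state(); st(s)
E
```

```text
t 2.88 p [ 0.5947 -0.231   0.1849] F [-9.04 -0.85  5.91] open 0.0002 q [-0.56  0.35  1.44 -0.    1.35  0.96] local [-0.0023 -0.161 ]
```

The force rose to 9 N with almost no more motion, so the door is on its stop and the catch should be free. I'll draw back quickly, past the swing, and up a little.

arm_command(series="0 -0.15 0 0 0 0 0; 0 -0.33 0 0 0 0 0; 0 -0.5 0 -0.05 0 0 0; 0 -0.65 0 -0.15 0 0 0; 0 -0.75 0 -0.3 0 0 0; 0 -0.8 0 -0.4 0 0 0; 0 -0.8 0 -0.4 0 0 0; 0 -0.8 0 -0.4 0 0 0; 0 -0.8 0 -0.4 0 0 0")

```text
time: 3.63
position: [0.4365, -0.238, 0.2632]
tool_rot: [[0.999, 0.05, -0.0], [0.05, -0.999, 0.001], [-0.0, -0.001, -1.0]]
wrist_force: [-0.6, -0.6, -1.4]
opening: 0.0005
```

```bash
python3 - <<'E'
from h import *; from rig import ctrl
s=ctrl.read_state(); st(s)
for n in ["scene","side","wrist"]:
    c=ctrl.camera(n); cv2.imwrite(f"pics/{n}2.png",c["img"][:,:,::-1])
    W=cloud(c); L=np.stack([(W-H)@X,(W-H)@Y,W[...,2]],-1)
    m=(L[...,0]<-.006)&(L[...,0]>-.22)&(L[...,1]<0.02)&(L[...,1]>-.2)&(abs(L[...,2]-.225)<.006)
    P=L[m][:,:2]
    if len(P)>50:
        r=cv2.minAreaRect((P*1000).astype(np.float32)); print(n,len(P),np.round(cv2.boxPoints(r)).tolist(),[np.round(a,1) for a in r[1:]] )
E
```

```text
t 3.63 p [ 0.4365 -0.238   0.2632] F [-0.6  -0.64 -1.43] open 0.0005 q [-0.74 -0.07  1.75  0.    1.46  0.78] local [-0.1606 -0.1601]
scene 308 [[-81.0, -174.0], [-68.0, -180.0], [4.0, -24.0], [-9.0, -18.0]] [array([171.1,  14.4]), np.float64(65.1)]
side 223 [[-89.0, -168.0], [-70.0, -178.0], [11.0, -18.0], [-7.0, -8.0]] [array([179.6,  21.2]), np.float64(63.1)]
wrist 7562 [[-85.0, -171.0], [-72.0, -178.0], [-1.0, -37.0], [-14.0, -30.0]] [array([158.1,  14.7]), np.float64(63.3)]
```

View pics/scene2.png

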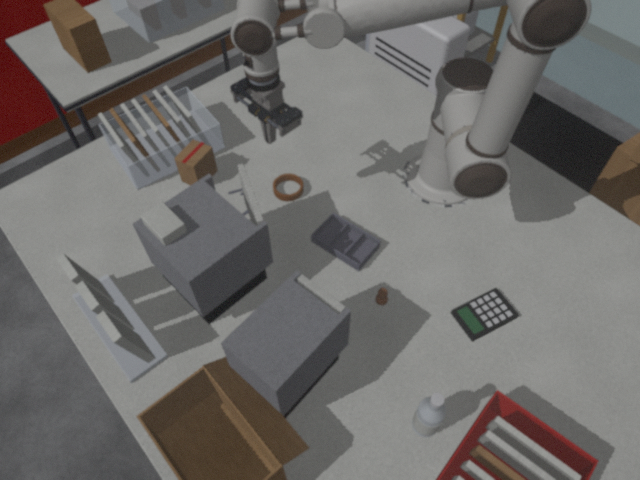

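View pics/wrist2.png

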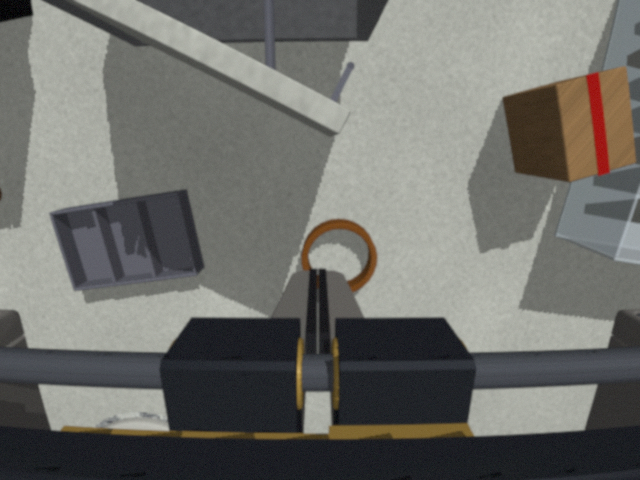

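The door stands ajar at about 0.47 rad, untouched, with its free edge at pixel (345,120) in the wrist view. Rod and catch are visible behind it. Next I'll go over the door and down into the gap.

```bash
python3 - <<'E'
from h import *; from rig import ctrl
s=ctrl.read_state(); st(s)
print(delta(s,loc(-.027,-.16,.268),yaw)); print(delta(s,loc(-.027,-.16,.188),yaw))
E
```

```text
t 3.78 p [ 0.4362 -0.2378  0.2627] F [-0.03  0.22  0.58] open 0.0003 q [-0.74 -0.07  1.75  0.    1.46  0.78] local [-0.1609 -0.1599]
(array([ 0.669,  0.001, -0.028]), array([-0.002,  0.002,  0.   ]))
(array([0.67 , 0.002, 0.372]), array([-0.002,  0.002,  0.   ]))
```

arm_command(series="0 0 0 -0.03 0 0 0; 0 0.1 0 -0.05 0 0 0; 0 0.25 0 -0.05 0 0 0; 0 0.4 0 -0.05 0 0 0; 0 0.55 0 -0.05 0 0 0; 0 0.64 0 -0.04 0 0 0; 0 0.67 0 -0.03 0 0 0; 0 0.67 0 -0.03 0 0 0; 0 0.67 0 -0.03 0 0 0; 0 0.67 0 -0.03 0 0 0")

```text
time: 4.62
position: [0.5692, -0.2321, 0.2707]
tool_rot: [[0.999, 0.049, -0.001], [0.049, -0.999, 0.0], [-0.001, -0.0, -1.0]]
wrist_force: [-0.4, 0.4, 0.2]
opening: 0.0004
```

```bash
python3 - <<'E'
from h import *; from rig import ctrl
s=ctrl.read_state(); st(s)
print(delta(s,loc(-.027,-.16,.186),yaw))
c=ctrl.camera("wrist"); cv2.imwrite(f"pics/wrist3.png",c["img"][:,:,::-1])
E
```

```text
t 4.62 p [ 0.5692 -0.2321  0.2707] F [-0.37  0.39  0.22] open 0.0004 q [-0.58  0.23  1.42 -0.    1.49  0.94] local [-0.0278 -0.1607]
(array([ 0.004, -0.004,  0.423]), array([-0.   ,  0.001, -0.001]))
```

View pics/wrist3.png

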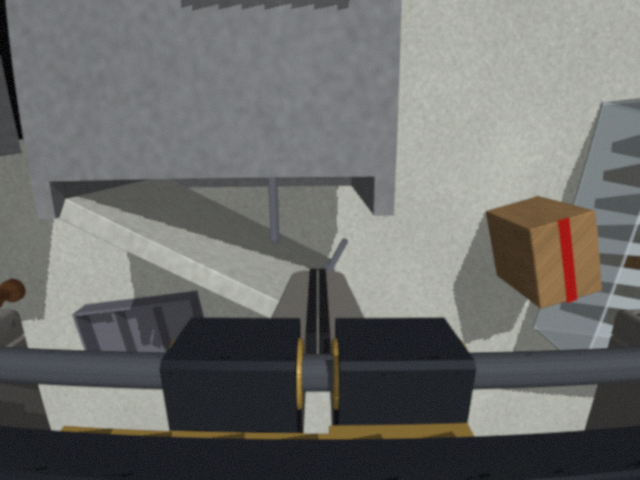

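The fingertips at (318,275) sit over the gap between the cabinet front and the door's inner face. The rod and catch pins are lower down. Now descending.

arm_command(series="0 0 0 0.12 0 0 0; 0 0 0 0.25 0 0 0; 0 0 0 0.35 0 0 0; 0 0 0 0.42 0 0 0; 0 0 0 0.42 0 0 0; 0 0 0 0.42 0 0 0")

```text
time: 5.17
position: [0.5692, -0.2319, 0.1866]
tool_rot: [[0.999, 0.049, -0.001], [0.049, -0.999, 0.001], [-0.001, -0.001, -1.0]]
wrist_force: [-0.5, -0.8, 1.2]
opening: 0.0002
```

```bash
python3 - <<'E'
from h import *; from rig import ctrl
s=ctrl.read_state(); st(s)
for th in np.linspace(.5,1.5,11):
    r=.15-.01*(th-.5); h=.014+.010*np.cos(th)+.018*np.sin(th)
    x=-r*np.sin(th)+h*np.cos(th); y=-r*np.cos(th)-h*np.sin(th)
    print(round(th,2),round(x,4),round(y,4),delta(s,loc(x,y,.186),yaw)[0])
E
```

```text
t 5.17 p [ 0.5692 -0.2319  0.1866] F [-0.46 -0.8   1.24] open 0.0002 q [-0.58  0.29  1.52 -0.    1.34  0.94] local [-0.0278 -0.1606]
0.5 -0.0444 -0.1467 [-0.083 -0.07   0.003]
0.6 -0.0574 -0.1413 [-0.148 -0.097  0.003]
0.7 -0.0699 -0.1346 [-0.211 -0.13   0.003]
0.8 -0.0818 -0.1267 [-0.271 -0.169  0.003]
0.9 -0.093 -0.1176 [-0.327 -0.215  0.003]
1.0 -0.1033 -0.1074 [-0.378 -0.266  0.003]
1.1 -0.1126 -0.0961 [-0.425 -0.322  0.004]
1.2 -0.1208 -0.0839 [-0.466 -0.383  0.004]
1.3 -0.1277 -0.0708 [-0.5   -0.449  0.004]
1.4 -0.1333 -0.0569 [-0.528 -0.518  0.004]
1.5 -0.1373 -0.0425 [-0.549 -0.59   0.004]
```

arm_command(series="0 -0.04 -0.03 0 0 0 0; 0 -0.08 -0.07 0 0 0 0; 0 -0.11 -0.08 0 0 0 0; 0 -0.15 -0.1 0 0 0 0; 0 -0.18 -0.113 0 0 0 0; 0 -0.21 -0.13 0 0 0 0; 0 -0.24 -0.15 0 0 0 0; 0 -0.27 -0.17 0 0 0 0; 0 -0.3 -0.192 0 0 0 0; 0 -0.327 -0.215 0 0 0 0; 0 -0.353 -0.24 0 0 0 0; 0 -0.378 -0.266 0 0 0 0")

```text
time: 6.17
position: [0.4913, -0.1821, 0.1865]
tool_rot: [[0.999, 0.05, -0.0], [0.05, -0.999, 0.0], [-0.0, -0.0, -1.0]]
wrist_force: [1.0, -0.6, -0.1]
opening: 0.0003
```

```bash
python3 - <<'E'
from h import *; from rig import ctrl
s=ctrl.read_state(); st(s)
c=ctrl.camera("scene"); cv2.imwrite(f"pics/scene4.png",c["img"][:,:,::-1])
for th in np.linspace(1.,1.6,7):
    r=.15-.01*(th-.5); h=.014+.010*np.cos(th)+.018*np.sin(th)
    x=-r*np.sin(th)+h*np.cos(th); y=-r*np.cos(th)-h*np.sin(th)
    print(round(th,2),round(x,4),round(y,4),delta(s,loc(x,y,.186),yaw)[0])
E
```

```text
t 6.17 p [ 0.4913 -0.1821  0.1865] F [ 1.05 -0.61 -0.09] open 0.0003 q [-0.59  0.06  1.78 -0.    1.3   0.94] local [-0.103  -0.1069]
1.0 -0.1033 -0.1074 [-0.002  0.003  0.003]
1.1 -0.1126 -0.0961 [-0.048 -0.054  0.003]
1.2 -0.1208 -0.0839 [-0.089 -0.115  0.003]
1.3 -0.1277 -0.0708 [-0.123 -0.181  0.003]
1.4 -0.1333 -0.0569 [-0.151 -0.25   0.003]
1.5 -0.1373 -0.0425 [-0.172 -0.322  0.003]
1.6 -0.1399 -0.0276 [-0.184 -0.396  0.003]
```

View pics/scene4.png

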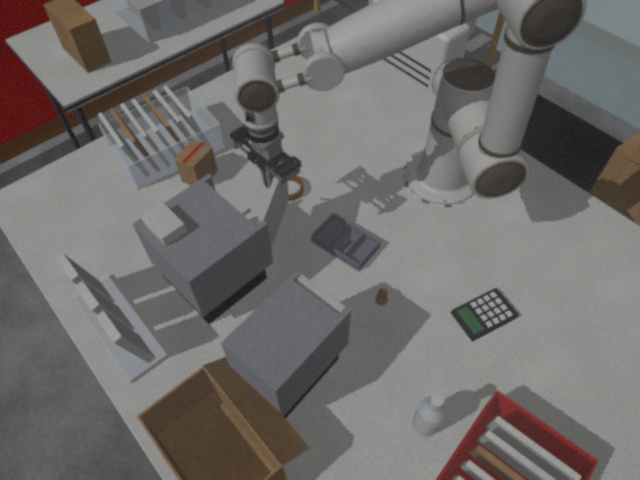

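The door has followed the fingers to about 1.0 rad, seen at pixel (275,210). I'll carry on to about 1.5 rad, slow down, and then withdraw toward -y.

arm_command(series="0 -0.025 -0.026 0 0 0 0; 0 -0.048 -0.054 0 0 0 0; 0 -0.07 -0.084 0 0 0 0; 0 -0.089 -0.115 0 0 0 0; 0 -0.107 -0.147 0 0 0 0; 0 -0.123 -0.181 0 0 0 0; 0 -0.138 -0.215 0 0 0 0; 0 -0.151 -0.25 0 0 0 0; 0 -0.16 -0.275 0 0 0 0; 0 -0.167 -0.3 0 0 0 0; 0 -0.172 -0.318 0 0 0 0; 0 -0.172 -0.322 0 0 0 0")

```text
time: 7.22
position: [0.454, -0.1192, 0.1865]
tool_rot: [[0.999, 0.05, -0.001], [0.05, -0.999, 0.0], [-0.0, -0.0, -1.0]]
wrist_force: [0.2, -0.3, 0.3]
opening: 0.0007
```

arm_command(series="0 0 0 0 0 0 0; 0 0 0.06 0 0 0 0; 0 0 0.18 0 0 0 0; 0 0 0.32 0 0 0 0; 0 0 0.45 -0.1 0 0 0; 0 0 0.5 -0.25 0 0 0; 0 0 0.5 -0.4 0 0 0; 0 0 0.5 -0.5 0 0 0; 0 0 0.5 -0.5 0 0 0; 0 0 0.5 -0.5 0 0 0")

```text
time: 8.05
position: [0.4597, -0.2211, 0.2873]
tool_rot: [[0.999, 0.049, 0.002], [0.049, -0.999, -0.002], [0.001, 0.002, -1.0]]
wrist_force: [0.0, 0.2, -1.5]
opening: 0.0005
```

```bash
python3 - <<'E'
from h import *; from rig import ctrl
s=ctrl.read_state(); st(s)
for n in ["scene","side","wrist"]:
    c=ctrl.camera(n); cv2.imwrite(f"pics/{n}5.png",c["img"][:,:,::-1])
    W=cloud(c); L=np.stack([(W-H)@X,(W-H)@Y,W[...,2]],-1)
    m=(L[...,0]<-.02)&(L[...,0]>-.22)&(L[...,1]<0.06)&(L[...,1]>-.12)&(abs(L[...,2]-.225)<.006)
    P=L[m][:,:2]
    if len(P)>50:
        r=cv2.minAreaRect((P*1000).astype(np.float32)); print(n,len(P),np.round(cv2.boxPoints(r)).tolist())
        v=cv2.fitLine((P).astype(np.float32),cv2.DIST_L2,0,.01,.01).ravel(); print("theta",np.arctan2(abs(v[0]),abs(v[1])),v)
    if n=="wrist": continue
    W0=cloud(dict(np.load(n+"0.npz"))); 
    # loose things: shift of points clusters
    for nm,bx in dict(tray=(.3,.46,-.11,.1,.012,.04),tape=(.32,.43,-.32,-.21,.012,.035),stamp=(.38,.48,.14,.22,.012,.06),gift=(.49,.6,-.5,-.43,.08,.11),cards=(.7,.82,-.24,-.05,.235,.27),calc=(.19,.36,.31,.44,.01,.03),bottle=(.54,.63,.42,.5,.03,.18)).items():
        o=[]
        for Q in (W0,W):
            mm=(Q[...,0]>bx[0])&(Q[...,0]<bx[1])&(Q[...,1]>bx[2])&(Q[...,1]<bx[3])&(Q[...,2]>bx[4])&(Q[...,2]<bx[5])
            o.append((mm.sum(),np.round(np.median(Q[mm],axis=0),3) if mm.sum()>20 else None))
        print(nm,o)
E
```

```text
t 8.05 p [ 0.4597 -0.2211  0.2873] F [ 0.02  0.18 -1.46] open 0.0005 q [-0.69 -0.05  1.69 -0.    1.5   0.84] local [-0.1366 -0.1443]
scene 397 [[-192.0, -10.0], [-190.0, -28.0], [-19.0, -17.0], [-20.0, 1.0]]
theta 1.5045494 [ 0.9978065   0.06619858 -0.10221379 -0.01211155]
tray [(np.int64(891), array([ 0.383, -0.008,  0.024])), (np.int64(892), array([ 0.384, -0.009,  0.024]))]
tape [(np.int64(328), array([ 0.374, -0.261,  0.022])), (np.int64(216), array([ 0.371, -0.282,  0.023]))]
stamp [(np.int64(139), array([0.436, 0.181, 0.039])), (np.int64(139), array([0.436, 0.182, 0.038]))]
gift [(np.int64(579), array([ 0.546, -0.469,  0.099])), (np.int64(568), array([ 0.546, -0.47 ,  0.099]))]
cards [(np.int64(989), array([ 0.77 , -0.19 ,  0.254])), (np.int64(990), array([ 0.77 , -0.191,  0.254]))]
calc [(np.int64(1902), array([0.278, 0.378, 0.016])), (np.int64(1905), array([0.278, 0.378, 0.016]))]
bottle [(np.int64(1003), array([0.597, 0.464, 0.112])), (np.int64(1003), array([0.597, 0.464, 0.111]))]
side 284 [[-190.0, -10.0], [-189.0, -29.0], [-19.0, -16.0], [-20.0, 3.0]]
theta 1.5003788 [ 0.
[... 216 characters left out ...]
3), array([ 0.399, -0.26 ,  0.022]))]
stamp [(np.int64(167), array([0.428, 0.183, 0.033])), (np.int64(174), array([0.428, 0.183, 0.029]))]
gift [(np.int64(299), array([ 0.535, -0.463,  0.098])), (np.int64(295), array([ 0.536, -0.462,  0.099]))]
cards [(np.int64(397), array([ 0.758, -0.183,  0.254])), (np.int64(406), array([ 0.758, -0.183,  0.253]))]
calc [(np.int64(3274), array([0.266, 0.381, 0.016])), (np.int64(3274), array([0.266, 0.381, 0.016]))]
bottle [(np.int64(1559), array([0.567, 0.468, 0.101])), (np.int64(1563), array([0.567, 0.468, 0.102]))]
wrist 6304 [[-188.0, -14.0], [-187.0, -30.0], [-19.0, -18.0], [-20.0, -3.0]]
theta 1.5046823 [ 0.99781525  0.06606594 -0.09740292 -0.01682257]
```

View pics/scene5.png

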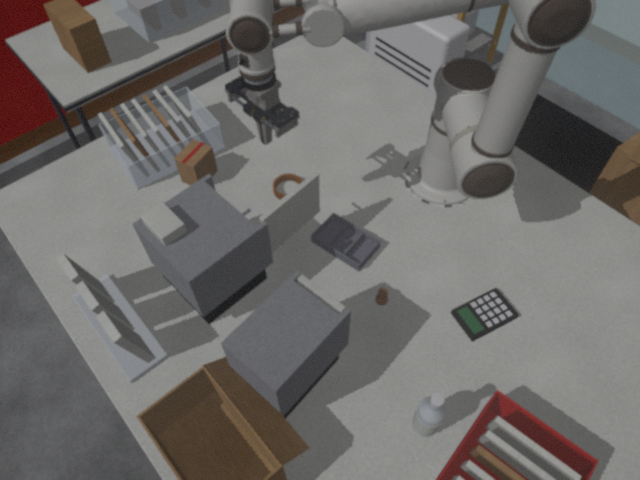

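View pics/side5.png

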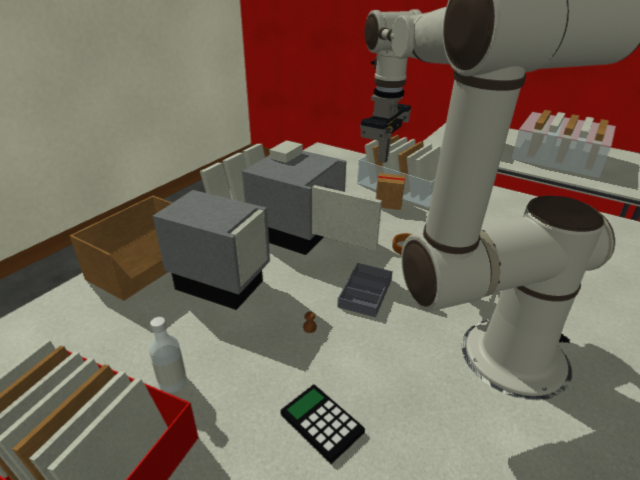

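The door stands open at 1.50 rad in all three views, and the hand is clear. The tape roll's median shifted only because the door now hides part of it; its left rim is still at (273,187). Nothing went below about 0.17 m there. Handing in.

```bash
python3 - <<'E'
from rig import ctrl
print(ctrl.finish_job())
E
```

```text
the job is handed in; nothing more can be done
None
```

The wide cupboard is open and the job is handed in at about 8 s of the 48 s allowed; no verdict was reported.

- **Press:** With the fingers closed, I pressed the free edge of the door in about 8 mm. The force rose to 9 N against the stop, and I then drew back quickly.
- **Ajar:** The door sprang to about 0.47 rad and stood there untouched while I repositioned.
- **Open:** I lowered the fingers into the gap from above, swung the door open from its inner face without gripping it, and withdrew sideways and up.

My last checks showed:
- **Door angle:** It measured 1.50 rad in all three cameras. I took only one set of pictures, 0.05 s apart, so I did not separately confirm that it was standing still.
- **Narrow door:** It looked shut in the scene and side pictures; I did not measure its angle.
- **Loose things:** Six of the seven were within about 1 mm of their starting positions.
- **Tape roll:** The position check disagreed here, by 21 mm in the scene view and 44 mm in the side view. In both views something now hides part of the roll. Its visible left rim in the scene view had not moved, and the fingers never went lower than about 0.17 m, so I take it as unmoved.
- **Hand:** It was clear of everything.

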